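# Tuck the drip strip under the bath's flap and hold it down

### The arm

A 6-joint arm with a two-finger parallel gripper is mounted at the origin on the work surface. World frame = base frame: x ahead of the robot, y to its left, z up, the work surface at z = 0. Lengths are in m, angles in rad, forces in N, time in s.
With the tool pointing down it reaches from about 0.15 to 0.775 m from the base axis. Payload 6.1 kg.
Tool frame: the origin (TCP) lies midway between the tips of the shut fingers; the grasp point (between the pads) lies arm.grip_depth behind it (arm.grip_depth is the distance from the TCP to the grasp point, in m); z points along the fingers, y is the direction in which the jaws open and shut (so a half turn about z gives the same grasp; the last joint's range is limited). The gripper opens to 85 mm and grips with 20 to 120 N. Pads are 22 mm wide; open, the fingers measure 114 mm over their backs; the gripper's body (76 mm by 85 mm) begins 54 mm behind the grasp point. The pads swing forward as they close: fully open they stand 13 mm farther back than shut.
Start: joints at [1.217, 0.126, -0.04, 1.405, 0, 1.571], TCP at [0.182, 0.492, 0.231] pointing down, gripper open.
Joint ranges: [-2.72, 2.72], [-0.95, 1.95], [-1.27, 1.35], [-1.78, 2.02], [-1.46, 1.47], [-3.14, 3.14]. Speed limits (rad/s): [2.39, 2.39, 3.01, 3.14, 3.14, 3.14].

### API

Orientations are given as [roll, pitch, yaw] about the fixed x, y, z axes, in that order (R = Rz(yaw) Ry(pitch) Rx(roll)).
In Python, from workcell import arm, effector, kin, sensors, vision, ticket gives the robot as it stands. Calls block until the motion is done:
- arm.move_to(position, orientation): joint-space move of the TCP to a pose.
- arm.move_straight(position, ori=None, velocity=0.15, force_limit=None): straight line of the TCP; ori=None keeps the orientation; velocity is the mean speed in m/s. With force_limit (N) it stops when the force on the tool has changed by that much, and returns True; else False.
- arm.movej(angles): joint-space move.
- effector.grip(opening): opening from 0.0 (shut) to 1.0 (fully open); the grip force is fixed at half the most; returns when the fingers have stopped.
- arm.dwell(seconds).
- kin.ik(position, orientation): joint angles nearest the present ones, or None.
- sensors.state(): the state.
- vision.snapshot(name): name is "side" or "top" or "wrist"; returns a dict with "img" (400x640x3 uint8, red, green, blue), "fx", "fy", "cx", "cy" (pixels), "dist_coeffs" ([k1, k2, p1, p2, k3] as OpenCV has them; the pictures are not rectified), "pose" (4x4, takes a point from camera to world coordinates). Camera axes: x right, y down, z forward; pixel columns grow to the right and rows downward; lengths in m; the calibration is good to about 2 mm. A picture is of the moment at which its call begins. There is no depth.
A pose or a line that the arm cannot do raises arm.IKError and nothing moves.
- ticket.finish_job(): hands the job in, once; it reports no verdict.
The state is a dict: "time_s": time; "joint_positions": joint angles; "joint_velocities": joint speeds; "effort": joint torques, N m; "position": TCP position; "eef_rot": TCP orientation; "wrist_force": force on the tool from outside, world axes, zero at the start; "torque": the same for the moment, N m; "opening": opening from 0.0 (shut) to 1.0 (fully open).
Only numpy, scipy, OpenCV 4.12 (cv2) and the standard library are available. Lean on these libraries where they do the work, as an engineer would, in place of code of your own. Each camera call takes 0.05 s, during which the arm holds its last target.

### The job

Pick the aluminium drip strip out of the parts tray by its orange fin, lay it on the dark ledge in front of the heating bath and slide its long edge under the blue flap, centred and square, up to the blue line marked on the strip, without lifting the flap. Then press the strip flat so that the sprung ledge sinks about half-way, firmly but never hard, and finish like that: still holding the strip pressed down. Leave the bottles, the black cap and the beaker alone.

Things in the scene. Friction and masses are not known exactly. Their poses are not given: they have to be found in the camera images.
- fin (a point): Grip point of the drip strip, in its upright orange fin: 8 mm thick (this frame's x), 110 mm long (y), top 12 mm above this point. The aluminium plate below is 4 mm thick, 110 mm wide (y), its underside 34 mm below this point; it reaches from 19 mm behind (-x) to 71 mm ahead (+x, long side). Blue line across it 30 mm back from the +x edge. z up.
- edge (a point): Middle of the strip's long-side (+x) edge, half-way through the 4 mm thickness; same axes as the fin.
- strip: The whole loose strip (plate and fin), about 0.14 kg; origin at its underside directly below the fin, axes as the fin's. It starts flat in one of the tray's two compartments, its long side (+x) pointing away from the robot.
- tray: Grey tray fixed to the bench, 160 (x) x 300 (y) x 18 mm high, walls and floor 5 mm, a wall across the middle (y = 0) making two compartments side by side along y: the strip in one, the amber jar in the other. Origin at the centre of its underside.
- bath: Low heating bath, fixed: white housing 260 mm wide, 82 mm high with its bowl rim, front face 75 mm behind the lip of the flap. In front a grey base 190 mm wide (y), 12 mm high, carries the dark ledge, overlapped by the blue flap. Origin on the bench below the middle of the flap's front lip; x points into the bath (direction of tucking), z up.
- lip (a point): Middle of the lower front edge of the closed blue flap, 38 mm above the bench; axes as the bath's. The flap is a plate 160 mm wide (y), 70 mm deep (x), 5 mm thick, hinged at its far edge; its underside is 8 mm above the ledge at rest. The space under it is clear for 60 mm inwards.
- ledge (a joint): How far the dark ledge is pressed down (m): 0 at rest, stop at 0.008. It is a flat plate 170 mm wide (y), from 85 mm in front of the lip to 40 mm behind it, top 30 mm above the bench at rest. Sprung: it starts to sink at about 1 N (the strip's weight included) and takes 1.5 N more per mm.
- flap (a joint): Angle of the blue flap (rad): 0 closed, lying by its own weight (0.16 kg, no spring), growing as its lip lifts; 0.08 is about 6 mm of lift at the lip.
- jar: Bystander: amber jar with black cap, 46 mm across, 75 mm tall, in the tray's other compartment. Origin at the centre of its underside.
- reagent: Bystander: white bottle with red cap, 80 mm across, 150 mm tall, on the bench to the right of the bath. Origin under its centre.
- cap: Bystander: black cap, 44 mm across, 20 mm tall, on the bench. Origin under its centre.
- beaker: Bystander: glass beaker, 60 mm across, 70 mm tall, on the bench. Origin under its centre.
Not all that is in view belongs to the job. There is more than one size of the strip; the job needs the middle-sized.

How it is judged:
By the outcome, as a careful person would: the job done as asked, in the order asked, and still so for the second after the job is handed in, while the arm keeps its last pose, push and grip.
It also fails if it takes over 42 s, if anything falls off the work surface, if the arm or the gripper's body presses on something with over 40 N, if the wrist force passes 120 N, or if a joint passes its speed limit or range.

## Working session

There is one attempt and no reset: what is moved stays moved. The work goes in short steps, each a Python script; the robot and the scene stay as the last script left them, time stands still between calls to the robot, and variables do not carry over. Pictures are saved under pics/ and viewed, and the job is handed in when it is done.

```bash
ls; mkdir -p pics; python3 - <<'E'
from workcell import arm, effector, kin, sensors, vision, ticket
import cv2
s=sensors.state();print(s, arm.grip_depth)
for n in ["top","side","wrist"]:
    d=vision.snapshot(n); cv2.imwrite(f"pics/a_{n}.png",d["img"][:,:,::-1]); print(n,d["fx"],d["fy"],d["cx"],d["cy"],d["dist_coeffs"],d["pose"])
E
```

```text
pics
{'time_s': 0.0, 'joint_positions': array([ 1.21697239e+00,  1.26389333e-01, -4.06092410e-02,  1.40541039e+00,
       -2.22161743e-05,  1.57075676e+00]), 'joint_velocities': array([-0.00030469,  0.00036243, -0.00221974, -0.00034492, -0.00018282,
        0.00085584]), 'effort': array([-1.07482792e-03, -4.35911679e+01,  3.52924705e+01,  1.71798404e-02,
       -2.06421184e-06,  4.47679014e-06]), 'position': array([0.18176911, 0.49208946, 0.23052302]), 'eef_rot': array([-3.13998001e+00,  2.21523390e-05,  2.78780832e+00]), 'wrist_force': array([-0.65692688,  0.22938007, -0.25608465]), 'torque': array([-0.00767181,  0.00064317,  0.00302242]), 'opening': 1.0013112666852182} 0.0187
top 383.3268847350518 383.3268847350518 321.2401674055576 200.11851601080107 [0.01560347 0.         0.         0.         0.        ] [[ 0.01944743 -0.97797398  0.20781891  0.27997396]
 [-0.99979625 -0.01789772  0.00933487 -0.02649908]
 [-0.00540978 -0.2079581  -0.97812277  1.10979393]
 [ 0.          0.          0.          1.        ]]
side 507.24033541693274 507.24033541693274 320.8917188717145 197.36735053401392 [-0.15288802  0.          0.          0.          0.        ] [[-0.93652187 -0.2237173   0.26995807 -0.00654095]
 [-0.35040877  0.62326464 -0.69911006  1.19655358]
 [-0.01185231 -0.74932754 -0.66209347  1.21657302]
 [ 0.          0.          0.          1.        ]]
wrist 341.7101570910177 341.7101570910177 319.48906087721025 204.41636138794223 [-0.05701712  0.          0.          0.          0.        ] [[ 0.34649169  0.9007829   0.26178937  0.11578272]
 [ 0.93805139 -0.33220061 -0.0985005   0.51840605]
 [-0.00176098  0.27970148 -0.9600854   0.37467644]
 [ 0.          0.          0.          1.        ]]
```

View pics/a_top.png

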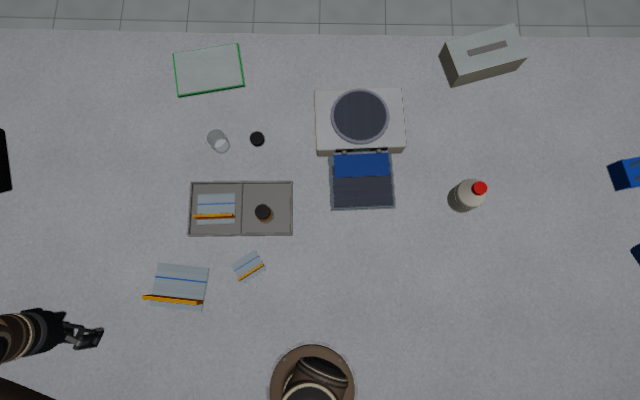

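View pics/a_side.png

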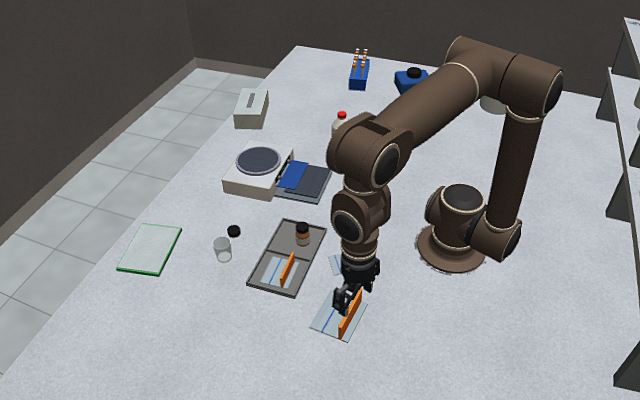

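View pics/a_wrist.png

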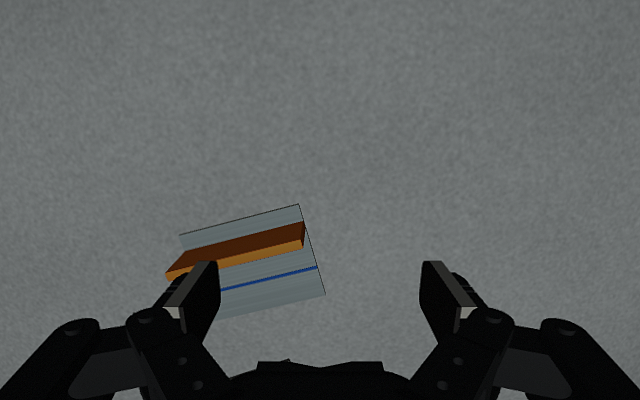

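The top view shows three strips, each with an orange fin:
- One at about (215,210), in the tray.
- A large one on the bench at about (178,287).
- A small one at about (249,266).

The middle-sized one in the tray, with the jar in the other compartment, fits the description. I'll confirm it in a crop with measurements.

```bash
cat > h.py <<'E'
from workcell import arm, effector, kin, sensors, vision, ticket
import cv2, numpy as np
def snap(n,f=None):
    d=vision.snapshot(n)
    if f: cv2.imwrite(f"pics/{f}.png",d["img"][:,:,::-1])
    d["K"]=np.array([[d["fx"],0,d["cx"]],[0,d["fy"],d["cy"]],[0,0,1]]); return d
def cast(d,px,z):
    px=np.asarray(px,float).reshape(-1,1,2)
    u=cv2.undistortPoints(px,d["K"],np.array(d["dist_coeffs"])).reshape(-1,2)
    r=np.c_[u,np.ones(len(u))]@d["pose"][:3,:3].T; o=d["pose"][:3,3]
    return o+r*((z-o[2])/r[:,2])[:,None]
def blobs(d,lo,hi,amin=30):
    m=cv2.inRange(cv2.cvtColor(d["img"],cv2.COLOR_RGB2HSV),np.array(lo),np.array(hi))
    c,_=cv2.findContours(m,cv2.RETR_EXTERNAL,cv2.CHAIN_APPROX_NONE)
    return sorted([x for x in c if cv2.contourArea(x)>amin],key=cv2.contourArea,reverse=True)
E
python3 - <<'E'
from h import *
d=snap("top")
for nm,lo,hi,z in [("orange",(8,150,120),(25,255,255),.05),("blue",(100,120,60),(125,255,255),.04)]:
    for c in blobs(d,lo,hi,15):
        b=cv2.boxPoints(cv2.minAreaRect(c)); p=cast(d,b,z)
        print(nm,np.round(b.mean(0)),cv2.contourArea(c),np.round(p[:,:2],3).tolist())
crop=d["img"][150:320,120:320,::-1]; cv2.imwrite("pics/crop1.png",cv2.resize(crop,None,fx=3.5,fy=3.5,interpolation=cv2.INTER_CUBIC))
crop=d["img"][80:220,300:420,::-1]; cv2.imwrite("pics/crop2.png",cv2.resize(crop,None,fx=4,fy=4,interpolation=cv2.INTER_CUBIC))
E
```

```text
orange [169. 300.] 158.0 [[0.227, 0.458], [0.237, 0.458], [0.223, 0.313], [0.213, 0.313]]
orange [212. 215.] 53.5 [[0.457, 0.345], [0.463, 0.236], [0.456, 0.236], [0.45, 0.344]]
orange [250. 272.] 31.5 [[0.285, 0.206], [0.326, 0.143], [0.322, 0.14], [0.28, 0.203]]
blue [361. 165.] 1182.0 [[0.644, -0.048], [0.654, -0.21], [0.585, -0.212], [0.575, -0.052]]
blue [631. 172.] 372.5 [[0.645, -0.876], [0.652, -0.928], [0.564, -0.924], [0.557, -0.873]]
blue [180. 279.] 22.5 [[0.284, 0.431], [0.288, 0.431], [0.276, 0.296], [0.272, 0.296]]
```

View pics/crop1.png

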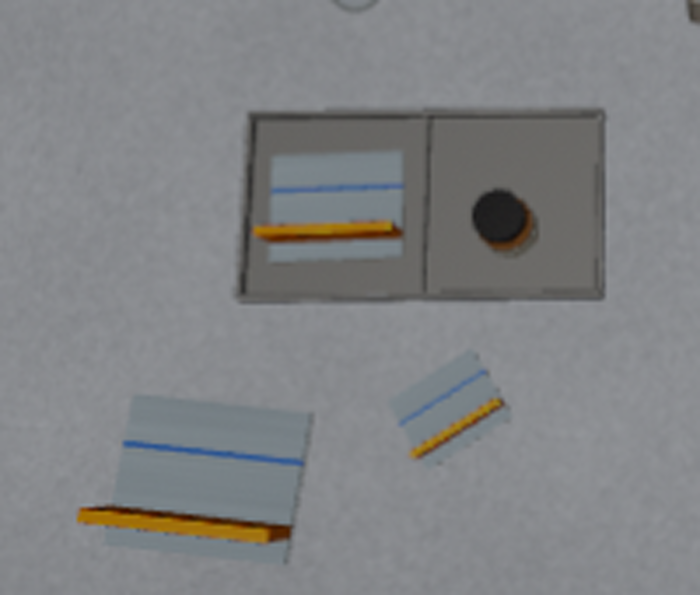

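View pics/crop2.png

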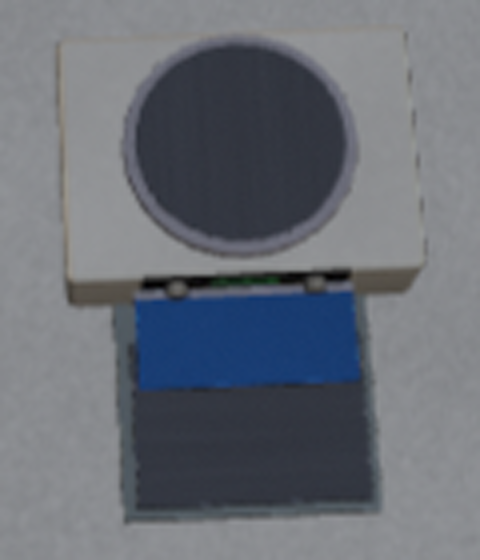

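The fins measure 109 mm (tray), 145 mm and 75 mm, so the tray strip (212,215) is the middle-sized one and is the one to take. Next I'll take close wrist-camera views of the strip and the bath.

```bash
python3 - <<'E'
from h import *
import pickle
Y=np.pi/2+0.06
arm.move_to([0.58,-0.19,0.23],[np.pi,0,Y]); d2=snap("wrist","w_bath")
arm.move_to([0.48,0.23,0.21],[np.pi,0,Y]); d1=snap("wrist","w_strip")
pickle.dump((d1,d2),open("w.pkl","wb"))
print(sensors.state()["time_s"],sensors.state()["wrist_force"])
E
```

```text
4.675 [-0.1989558   0.21631271 -0.00439682]
```

View pics/w_bath.png

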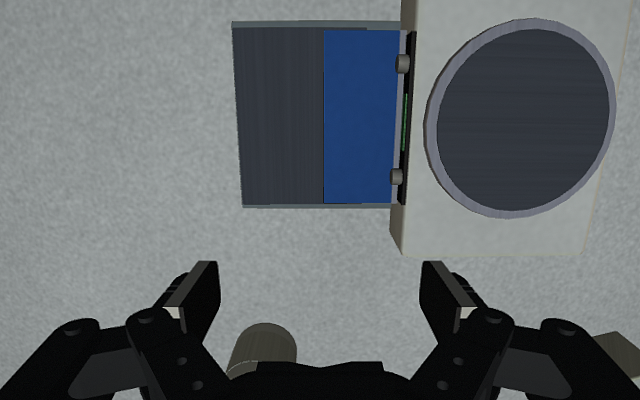

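View pics/w_strip.png

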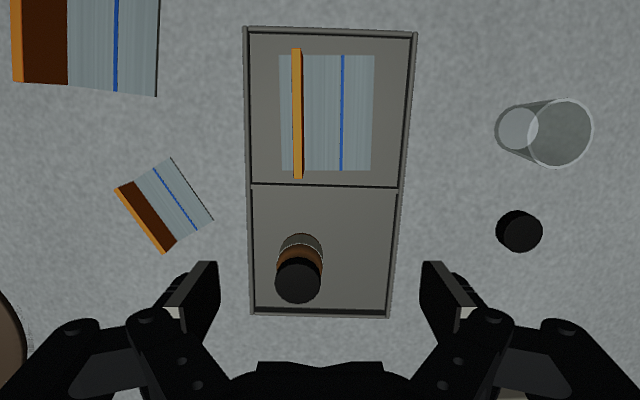

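The wrist views show:
- **Strip:** fin top between (297,48) and (298,178); plate corners near (278,55), (374,55), (373,171) and (281,170).
- **Bath:** the flap's lip runs from (323,30) to (324,203).
- **Jar:** at (298,280), in the other compartment.

Now I'll turn these pixels into positions.

```bash
python3 - <<'E'
from h import *
import pickle
d1,d2=pickle.load(open("w.pkl","rb"))
def line(pts):
    vx,vy,x,y=cv2.fitLine(pts[:,:2].astype(np.float32),cv2.DIST_HUBER,0,.01,.01).ravel(); return np.array([vx,vy])*np.sign(vy),np.array([x,y])
# flap lip: left edge of blue contour per row
c=blobs(d2,(100,120,60),(125,255,255),500)[0].reshape(-1,2)
rows=np.arange(c[:,1].min()+4,c[:,1].max()-3)
L=np.array([[c[c[:,1]==r,0].min()-.5,r] for r in rows])
P=cast(d2,L,.043); v,p=line(P); print("lip yaw deg",np.degrees(np.arctan2(-v[0],v[1])),p)
e=cast(d2,[[L[:10,0].mean(),c[:,1].min()-.5],[L[-10:,0].mean(),c[:,1].max()+.5]],.043); print("lip ends",e,"mid",e.mean(0),np.linalg.norm(e[0]-e[1]))
# ends of flap row bounds across
# orange fin top (bright)
for c in blobs(d1,(8,180,150),(25,255,255),100):
    c=c.reshape(-1,2)
    if not(260<c[:,0].mean()<330 and c[:,1].mean()<200): continue
    print("fin bbox",c.min(0),c.max(0))
    rows=np.arange(c[:,1].min()+4,c[:,1].max()-3)
    M=np.array([[(c[c[:,1]==r,0].min()+c[c[:,1]==r,0].max())/2,r] for r in rows])
    v,p=line(cast(d1,M,.051)); print("fin yaw",np.degrees(np.arctan2(-v[0],v[1])))
    e=cast(d1,[[M[:8,0].mean(),c[:,1].min()-.5],[M[-8:,0].mean(),c[:,1].max()+.5]],.051);print("fin ends",e,"mid",e.mean(0),np.linalg.norm(e[0]-e[1]))
    w=np.array([c[c[:,1]==r,0].max()-c[c[:,1]==r,0].min()+1 for r in rows]);print("w px",w.mean())
# blue line on the strip and plate edge
for c in blobs(d1,(100,120,60),(125,255,255),20):
    c=c.reshape(-1,2)
    if not(330<c[:,0].mean()<355): continue
    M=c.astype(float); v,p=line(cast(d1,M,.009)); print("bl yaw",np.degrees(np.arctan2(-v[0],v[1])),cast(d1,[M.mean(0)],.009), cast(d1,[[M[:,0].mean(),M[:,1].min()-.5],[M[:,0].mean(),M[:,1].max()+.5]],.009))
print(cast(d1,[[278,55],[374,55],[373,171],[281,170]],.009))
i=cv2.resize(d1["img"][20:200,235:425,::-1],None,fx=3.3,fy=3.3);cv2.imwrite("pics/c3.png",i)
E
```

```text
lip yaw deg 3.6811483 [ 0.5808054  -0.12656935]
lip ends [[ 0.57595621 -0.05102317  0.043     ]
 [ 0.58624425 -0.21090235  0.043     ]] mid [ 0.58110023 -0.13096276  0.043     ] 0.1602098582470581
bl yaw 3.1764998 [[0.49870919 0.29589584 0.009     ]] [[0.49473086 0.34935225 0.009     ]
 [0.50304677 0.23864812 0.009     ]]
[[0.43509919 0.34547149 0.009     ]
 [0.52550101 0.35089106 0.009     ]
 [0.53545715 0.24008469 0.009     ]
 [0.44132687 0.23553715 0.009     ]]
```

View pics/c3.png

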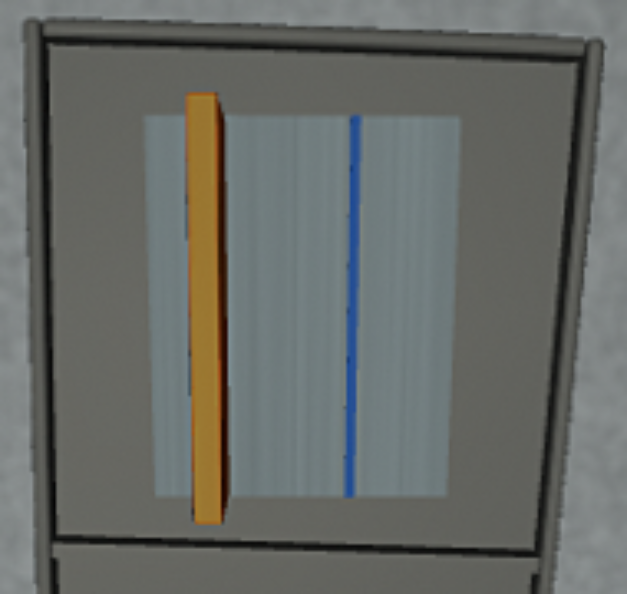

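```bash
python3 - <<'E'
from h import *
import pickle
d1,d2=pickle.load(open("w.pkl","rb"))
for z in (.051,):
    for c in blobs(d1,(8,120,110),(25,255,255),100):
        c=c.reshape(-1,2)
        print("bbox",c.min(0),c.max(0))
        if not(260<c[:,0].mean()<330 and c[:,1].mean()<200): continue
        rows=np.arange(c[:,1].min()+4,c[:,1].max()-3)
        M=np.array([[c[c[:,1]==r,0].mean(),r] for r in rows])
        e=cast(d1,[[M[:8,0].mean(),c[:,1].min()-.5],[M[-8:,0].mean(),c[:,1].max()+.5]],z);print("fin ends",e,"mid",e.mean(0),np.linalg.norm(e[0]-e[1]),np.degrees(np.arctan2(-(e[0]-e[1])[0],(e[0]-e[1])[1])))
for y in (0.056,0.064,-1.5):
  print(kin.ik([.458,.292,.022],[np.pi,0,np.pi/2+.056]))
E
```

```text
bbox [291  48] [301 178]
fin ends [[0.45453094 0.34679322 0.051     ]
 [0.46080454 0.23668859 0.051     ]] mid [0.45766774 0.2917409  0.051     ] 0.11028320863706698 3.26110561613653
bbox [10  0] [23 81]
bbox [114 188] [165 254]
[ 0.56757644  0.24283704 -0.36801451  0.95994478  0.          2.08237276]
[ 0.56757644  0.24283704 -0.36801451  0.95994478  0.          2.08237276]
[ 0.56757644  0.24283704 -0.36801451  0.95994478  0.          2.08237276]
```

```bash
python3 - <<'E'
from h import *
Y=np.pi/2+np.radians(3.22)
effector.grip(0.5)
arm.move_to([0.4578,0.2917,0.11],[np.pi,0,Y])
print(arm.move_straight([0.4578,0.2917,0.0215],velocity=0.08,force_limit=6))
effector.grip(0.0)
s=sensors.state();print(s["time_s"],s["position"],s["eef_rot"],s["opening"],s["wrist_force"])
snap("wrist","grip")
arm.move_straight([0.4578,0.2917,0.13],velocity=0.12)
s=sensors.state();print(s["time_s"],s["position"],s["opening"],s["wrist_force"])
snap("wrist","lift"); snap("side","lift_s")
E
```

```text
False
7.3833 [0.45811    0.29189757 0.02200351] [ 3.14082716e+00 -4.60791506e-04  1.62699293e+00] 0.0871856288015975 [ 0.20054893 -0.39685369  3.51015956]
8.4917 [0.45731168 0.29140473 0.12904164] 0.08184626952824228 [ 0.47629598  0.13146983 -2.45328031]
```

View pics/lift.png

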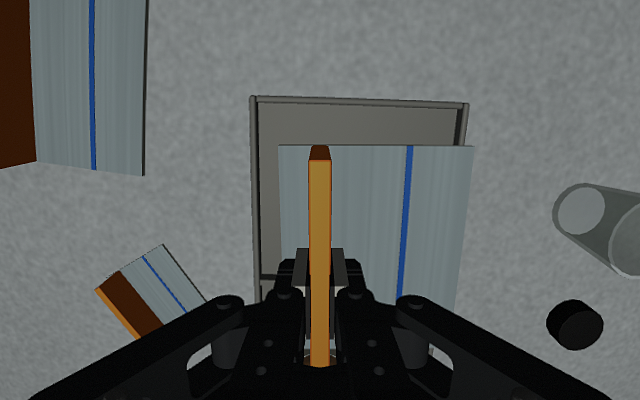

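View pics/lift_s.png

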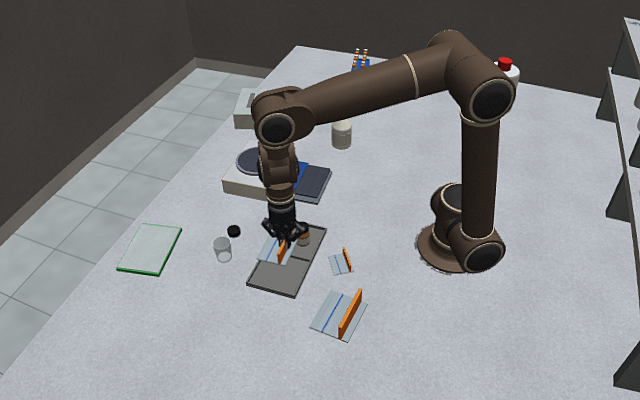

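The strip is held: the wrist picture shows the fin at (320,160) between the pads and the blue line from (409,146) to (400,300). I'll carry it to a hover in front of the lip and measure strip and lip in the same picture.

```bash
python3 - <<'E'
from h import *
import pickle
a=np.radians(3.68); u=np.array([np.cos(a),np.sin(a)]); lip=np.array([.5811,-.1310])
p=lip-.081*u; Y=np.pi/2+a
arm.move_straight([.4578,.2917,.15],velocity=.15)
arm.move_to([*p,.15],[np.pi,0,Y])
arm.move_straight([*p,.060],velocity=.1,force_limit=8)
arm.dwell(.2)
d=snap("wrist","hover"); s=sensors.state(); print(s["time_s"],s["position"],s["eef_rot"],s["wrist_force"])
pickle.dump((d,s),open("hov.pkl","wb")); pickle.dump(snap("top","hover_t"),open("ht.pkl","wb")); snap("side","hover_s")
E
```

```text
11.7583 [ 0.50060815 -0.13629493  0.06052138] [3.14068632e+00 3.20397695e-04 1.63503091e+00] [ 1.7686649  -0.8229802  -1.44178232]
```

View pics/hover.png

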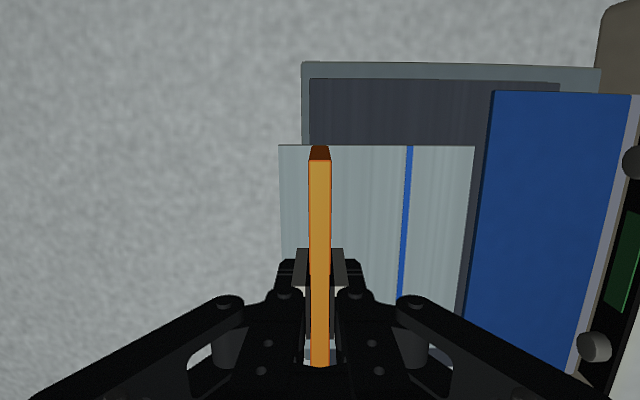

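View pics/hover_s.png

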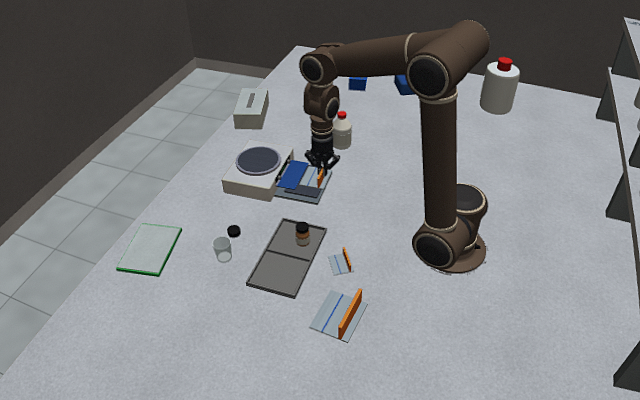

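The plate's front edge runs from (474,146) downwards, the blue line is at (409,146), and the flap's left corner is at (492,90). Next I'll compare the two in metres.

```bash
cat > meas.py <<'E'
from h import *
def line(P):
    vx,vy,x,y=cv2.fitLine(P[:,:2].astype(np.float32),cv2.DIST_HUBER,0,.01,.01).ravel(); v=np.array([vx,vy])*np.sign(vy)
    return v,np.array([x,y])
yaw=lambda v:np.degrees(np.arctan2(-v[0],v[1]))
def meas(d,zp):
    hsv=cv2.cvtColor(d["img"],cv2.COLOR_RGB2HSV)
    m=cv2.inRange(hsv,np.array((100,120,50)),np.array((125,255,255)))
    n,lab,st,_=cv2.connectedComponentsWithStats(m)
    big=1+np.argmax(st[1:,4]); out={}
    y0=st[big,1]
    L=np.array([[np.where(lab[r]==big)[0].min()-.5,r] for r in range(y0+6,min(y0+st[big,3]-5,290))])
    # the visible left border incl. front face: use top surface brightness -> first column of bright
    P=cast(d,L,.043); v,p=line(P)
    corner=cast(d,[[L[0,0],y0-.5]],.043)[0][:2]
    out["lip"]=(yaw(v),p,corner,L[0],L[-1])
    others=[i for i in range(1,n) if i!=big and st[i,4]>60]
    for i in others:
        M=np.array([[np.where(lab[r]==i)[0].mean(),r] for r in range(st[i,1],st[i,1]+st[i,3])])
        v,p=line(cast(d,M,zp)); out["line",i]=(yaw(v),p,cast(d,[M[0]-[0,.5]],zp)[0][:2],M[0],M[-1],st[i,4])
    return out
E
python3 - <<'E'
from meas import *
import pickle
d,s=pickle.load(open("hov.pkl","rb"))
for k,v in meas(d,.0475).items(): print(k,v)
print("plate corners",cast(d,[[278.5,145.5],[474.5,145.5],[466,260]],.0475))
cv2.imwrite("pics/c4.png",cv2.resize(d["img"][60:320,380:560,::-1],None,fx=3,fy=2.3,interpolation=cv2.INTER_CUBIC)[:600])
E
```

```text
lip (np.float32(3.635311), array([ 0.57924825, -0.10109392], dtype=float32), array([ 0.57587306, -0.05116217]), array([493.5,  96. ]), array([467.5, 289. ]))
('line', 5) (np.float32(3.648411), array([ 0.5408816 , -0.10382233], dtype=float32), array([ 0.53913628, -0.07895372]), array([409.5, 146. ]), array([396., 300.]), np.int32(896))
plate corners [[ 0.47921794 -0.0828858   0.0475    ]
 [ 0.56944749 -0.07678771  0.0475    ]
 [ 0.57617649 -0.13439356  0.0475    ]]
```

View pics/c4.png

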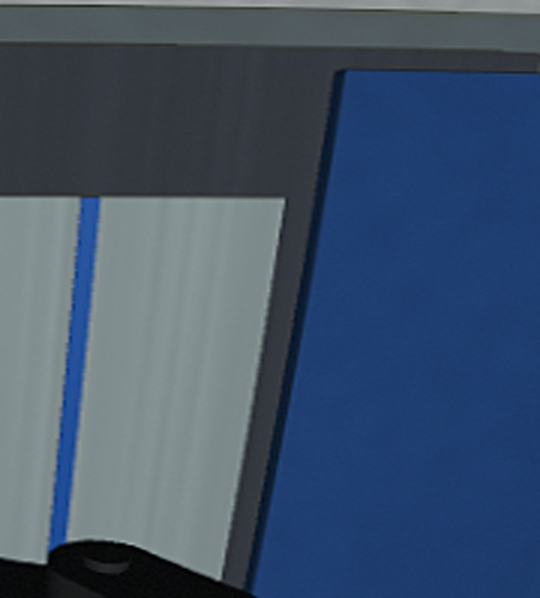

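Yaw agrees (3.64° against 3.65°). The blue line has 38.5 mm to travel and is about 0.5 mm off centre. I'll lower the strip onto the ledge while watching the force.

```bash
python3 - <<'E'
from h import *
a=np.radians(3.65); u=np.array([np.cos(a),np.sin(a)]); v=np.array([-u[1],u[0]])
p=np.array([.5811,-.1310])-.081*u+.0005*v
Y=np.pi/2+a
arm.move_straight([*p,.052],ori=[np.pi,0,Y],velocity=.04)
for z in (.050,.049,.048,.047,.046,.045):
    arm.move_straight([*p,z],velocity=.02); arm.dwell(.15)
    f=np.mean([sensors.state()["wrist_force"] for _ in range(3)],0)
    s=sensors.state();print(z,s["position"].round(4),f.round(2),s["torque"].round(3),s["time_s"])
    if f[2]>3: break
E
```

```text
0.05 [ 0.5003 -0.1357  0.0501] [ 0.3   0.15 -1.37] [-0.044  0.023 -0.011] 12.6083
0.049 [ 0.5002 -0.1357  0.049 ] [-0.04  0.03 -1.21] [0.002 0.025 0.006] 13.0083
0.048 [ 0.5002 -0.1357  0.048 ] [-0.89  0.55 -1.77] [ 0.022  0.064 -0.012] 13.4083
0.047 [ 0.5003 -0.1357  0.047 ] [ 0.66  0.2  -1.79] [ 0.005 -0.079 -0.024] 13.8083
0.046 [ 0.5003 -0.1357  0.0461] [-0.99  0.11  0.41] [ 0.017  0.063 -0.043] 14.2083
0.045 [ 0.5003 -0.1357  0.0451] [-0.41 -0.09  2.32] [ 0.05   0.085 -0.029] 14.6083
```

```bash
python3 - <<'E'
from meas import *
import pickle
a=np.radians(3.65); u=np.array([np.cos(a),np.sin(a)]); v=np.array([-u[1],u[0]])
p0=np.array([.5811,-.1310])-.081*u+.0005*v
for dx in (.012,.036):
    r=arm.move_straight([*(p0+dx*u),.0453],velocity=.03,force_limit=6); arm.dwell(.15)
    s=sensors.state();print(dx,r,s["position"].round(4),s["wrist_force"].round(2),s["torque"].round(3),s["time_s"])
    if r: break
d=snap("wrist","in1"); pickle.dump(d,open("in1.pkl","wb")); t=snap("top","in1_t"); snap("side","in1_s")
for k,w in meas(d,.033).items(): print(k,w)
E
```

```text
0.012 False [ 0.5128 -0.1349  0.0455] [1.32 0.17 1.01] [ 0.017 -0.323 -0.038] 15.3083
0.036 False [ 0.5366 -0.1333  0.0456] [1.89 0.56 1.23] [ 0.095 -0.228  0.013] 16.4083
lip (np.float32(4.1213536), array([ 0.5784069 , -0.09466876], dtype=float32), array([ 0.57537228, -0.0512872 ]), array([424.5,  95. ]), array([409.5, 289. ]))
('line', 2) (np.float32(3.6460683), array([ 0.57689977, -0.10511585], dtype=float32), array([ 0.57489574, -0.07590084]), array([409.5, 146. ]), array([396., 300.]), np.int32(893))
('line', 3) (np.float32(43.326233), array([ 0.60746735, -0.18900193], dtype=float32), array([ 0.60119031, -0.18179084]), array([429.5, 343. ]), array([451.5, 369. ]), np.int32(295))
```

View pics/in1.png

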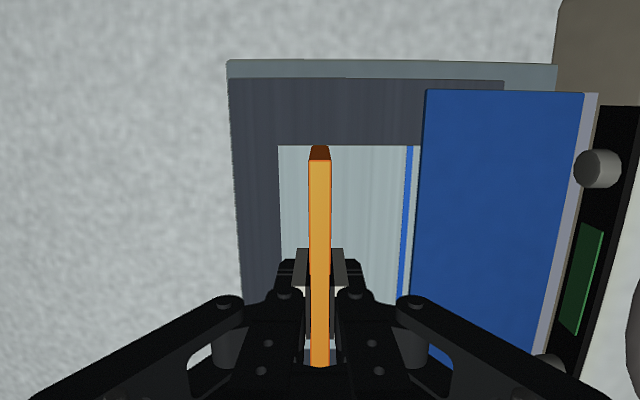

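The strip has gone under the flap without lifting it: the lip corner is still at (424,90), consistent with closed. The blue line is at (409,146), 2.5 mm short of the lip. I'll finish the slide, then press in steps.

```bash
python3 - <<'E'
from meas import *
import pickle
a=np.radians(3.65); u=np.array([np.cos(a),np.sin(a)]); v=np.array([-u[1],u[0]])
p=np.array([.5811,-.1310])-.081*u+.0003*v+.0385*u
def fm():
    F=[]
    for _ in range(8): arm.dwell(.03); F.append(sensors.state()["wrist_force"])
    return np.mean(F,0).round(2)
r=arm.move_straight([*p,.0453],velocity=.02,force_limit=6); 
s=sensors.state();print(r,s["position"].round(4),fm(),s["time_s"])
for z in (.0445,.0435,.0427):
    arm.move_straight([*p,z],velocity=.015); arm.dwell(.1); f=fm(); s=sensors.state()
    print(z,s["position"].round(4),f,s["torque"].round(3),s["time_s"])
    if f[2]>7: break
d=snap("wrist","pr"); t=snap("top","pr_t"); snap("side","pr_s"); pickle.dump((d,t),open("pr.pkl","wb"))
for k,w in meas(d,s["position"][2]-.013).items(): print(k,w)
cv2.imwrite("pics/pr_c.png",cv2.resize(d["img"][60:310,220:460,::-1],None,fx=2.4,fy=2.4,interpolation=cv2.INTER_CUBIC))
i=cv2.imread("pics/pr_s.png");cv2.imwrite("pics/pr_sc.png",cv2.resize(i[130:220,210:350],None,fx=5,fy=5,interpolation=cv2.INTER_CUBIC))
E
```

```text
False [ 0.5384 -0.1334  0.0452] [-1.35 -0.17  1.87] 16.8333
0.0445 [ 0.5386 -0.1334  0.0445] [-2.7   0.1   3.06] [-0.028  0.538  0.047] 17.7167
0.0435 [ 0.5388 -0.1335  0.0436] [-2.28 -0.23  4.37] [0.012 0.448 0.053] 18.3333
0.0427 [ 0.5388 -0.1334  0.0429] [-2.36 -0.28  5.71] [-0.014  0.498  0.002] 18.95
lip (np.float32(4.114025), array([ 0.5787107, -0.098114 ], dtype=float32), array([ 0.57508494, -0.05130869]), array([420.5,  94. ]), array([405.5, 289. ]))
('line', 2) (np.float32(3.6439924), array([ 0.57918674, -0.10534735], dtype=float32), array([ 0.57717826, -0.07605069]), array([409.5, 146. ]), array([396., 300.]), np.int32(890))
('line', 3) (np.float32(43.4835), array([ 0.609685  , -0.18937792], dtype=float32), array([ 0.60353638, -0.18223147]), array([429.5, 343. ]), array([451.5, 369. ]), np.int32(293))
```

View pics/pr_c.png

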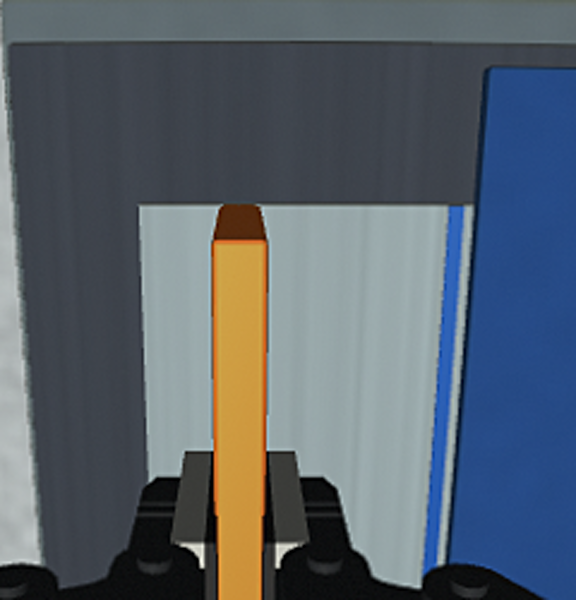

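View pics/pr_sc.png

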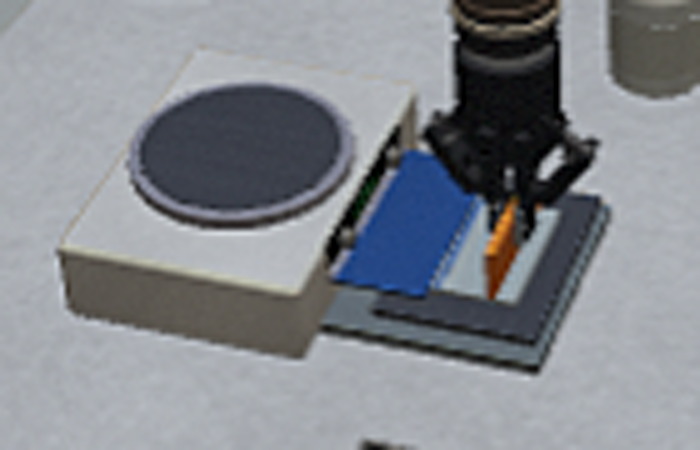

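```bash
python3 - <<'E'
import cv2,numpy as np
for f in ("a_side","hover_s","in1_s","pr_s","a_top","in1_t","pr_t"):
    i=cv2.imread(f"pics/{f}.png"); m=cv2.inRange(cv2.cvtColor(i,cv2.COLOR_BGR2HSV),(100,120,50),(125,255,255))
    w=np.zeros_like(m)
    if f.endswith("t") or "top" in f: w[140:190,325:400]=1
    else: w[150:210,270:312]=1
    c=max(cv2.findContours(m*w,0,1)[0],key=cv2.contourArea).reshape(-1,2)
    print(f,"left",c[c[:,0].argmin()],"bottom",c[c[:,1].argmax()],"low-right",c[(c.sum(1)).argmax()])
E
python3 - <<'E'
from h import *
s=sensors.state();print(s["position"],s["wrist_force"],s["opening"],s["time_s"])
E
```

```text
a_side left [277 185] bottom [294 189] low-right [294 189]
hover_s left [277 185] bottom [294 189] low-right [294 189]
in1_s left [277 185] bottom [294 189] low-right [294 189]
pr_s left [277 185] bottom [290 188] low-right [294 188]
a_top left [334 155] bottom [335 177] low-right [388 175]
in1_t left [334 155] bottom [335 177] low-right [347 176]
pr_t left [334 155] bottom [345 178] low-right [346 178]
[ 0.53874583 -0.13342533  0.04288647] [-2.56452412  0.39296878  6.62899967] 0.08443066122188514 19.1
```

The flap's outline hasn't moved beyond pixel noise, the blue line is at the lip, and the push is steady. Handing in.

```bash
python3 - <<'E'
from workcell import ticket,sensors
print(ticket.finish_job()); s=sensors.state(); print(s["time_s"],s["position"],s["wrist_force"])
E
```

```text
the job is handed in; nothing more can be done
None
the job is handed in; nothing more can be done
```

I picked the middle-sized strip out of the tray by its orange fin and laid it on the ledge. I then slid it under the blue flap to the blue line and pressed it down. I handed the job in at about 19 s of the 42 s allowed, with the arm still holding the strip pressed.

Last checks before handing in:
- **Position:** the blue line was within about 0.5 mm of the lip. The strip was square to within about 0.1° and centred to about 0.5 mm.
- **Press:** the ledge had sunk about 3.7 mm by tool height and about 4.1 mm by averaged force (roughly 5.7 N at the wrist). A single later force reading was 6.6 N, which I took as noise.
- **Flap:** its outline in the side view stayed within 1 pixel (roughly 2 mm) of its starting position, so there was no sign of lifting.
- **Disagreement:** the wrist camera's lip estimate moved about 0.8 mm nearer the robot as the strip went in. I put that down to the flap's front face entering the colour mask and relied on the earlier, cleaner view.
- **Bystanders:** I kept clear of the jar, reagent bottle, cap and beaker, but did not measure them again at the end.

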